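# Set the batch scale's target hand from a counted master batch

## Task

Set up the dial scale for the next batches: clear the lathe tool left on its pan away into the empty blue bin, gather every loose steel bush on the bench into the handled tray so that the batch is complete, then pick the tray up by its handle, tip the whole batch into the scale pan without slamming the pan down onto its stop, and set the empty tray back on its rubber mat. With all the bushes in the pan, the pan left free and the needle still, turn the knob on top of the dial head in small turns until the forked target hand frames the tip of the needle. Leave the other things on the bench where they are.

Things in the scene. Friction and masses are not known exactly. Their poses are not given: they have to be found in the camera images.
- weigh_pan (a joint): how far the scale's square pan has sunk, m, positive down, 0 when empty. It rides on a damped spring, 613 N/m (1.6 mm per 100 g); it meets its stop at 0.020 (about 1.25 kg)
- pan_in (a point): centre of the upper side of the scale pan's floor; x, y along its sides. The pan is a square sheet-steel tray, 200 x 200 mm outside, walls 4 mm thick, floor 4 mm; its rim stands 38 mm above this point. Empty, this point is 70 mm above the bench. It sits at the left end (+y end) of the scale; the dial head is at the right end
- dial_scale: the fixed bench scale: grey base 180 (x) x 345 (y) x 40 mm high, bolted down; origin centre of its underside, its dial faces -x. The pan's centre is at (0, 90) mm. The dial head, a round drum of 150 mm diameter, 60 mm thick, leaning back 0.35 rad, stands at (20, -105) mm and reaches 216 mm above the bench; the knob is on top of it
- needle (a joint): angle of the black weight needle, rad, 0 = empty, growing clockwise as seen from the robot; it follows the pan, 250 rad per m of pan travel (4 rad per kg)
- needle_tip (a point): tip of the needle, 50 mm from the dial's centre
- target_hand (a joint): angle of the forked target hand on the same dial, measured like the needle's (equal values = aligned); it stays where the knob puts it
- target_tip (a point): the point midway between the target hand's two prongs, 50 mm from the dial's centre, in one plane with the needle's tip, so the two points coincide when aligned (0.05 mm apart per mrad)
- target_knob (a joint): angle of the target knob, rad, 0 to 12 between its stops; turning it clockwise (seen from above) raises it. It drives the target hand: 0.3 rad of hand per rad of knob, clockwise moves the hand clockwise. It stays where it is left (friction 0.04 N m)
- knob_grip (a point): point to grip the target knob: on its upright axis, 13 mm above its underside. Round fluted knob, 36 mm diameter, 24 mm high, underside 232 mm above the bench, on a 30 mm neck; can be gripped at any yaw; the round head below begins 29 mm beneath this point
- tray: loose grey sheet-metal parts tray, 200 mm long (x), 178 mm wide over its handle posts, 0.28 kg, open at its mouth end (-x); origin on the underside of its 3 mm floor, below the handle. Walls 45 mm high; inside, the rear wall is at x = +87 mm, the side walls at y = +-82 mm as far as x = -68, then narrowing to +-70 at the mouth. It starts on its mat, level
- tray_grip (a point): middle of the tray's wooden handle bar, 104 mm above its underside, over its balance point. The flat bar, 12 mm thick (tray x), 26 mm high, spans the tray along y at x = 0 with free room beneath it; pinch it across x
- tray_lip (a point): middle of the tray's pouring lip at its mouth end, 110 mm from the origin along -x and 11 mm up: the floor rises to it from x = -68 mm. Its sheet is slippery (friction 0.3): the bushes slide out over the lip when the tray is tipped mouth down by about 50 degrees
- mat: fixed black rubber mat, 220 x 190 x 3 mm, on which the tray stands; origin centre of its underside
- lathe_tool: loose square lathe tool bit, 125 mm long (x), 14 x 14 mm, 0.14 kg, lying in the scale pan at the start; origin centre of its underside
- blue_bin: fixed empty blue plastic bin, 215 (x) x 180 (y) x 54 mm high, open on top, inside 180 x 146 mm at the floor, floor 2 mm thick; origin centre of its underside
- bottle_0: white squeeze bottle with a nozzle, 45 mm diameter, 122 mm tall, a bystander
- bush_0: loose tapered steel bush, 33 mm diameter at the wide end, 31 mm tall, about 0.09 kg; origin centre of its underside as it stands; starts in the tray, may be absent
- bush_1: loose tapered steel bush, 33 mm diameter at the wide end, 31 mm tall, about 0.09 kg; origin centre of its underside as it stands; starts in the tray, may be absent
- bush_2: loose tapered steel bush, 33 mm diameter at the wide end, 31 mm tall, about 0.09 kg; origin centre of its underside as it stands; starts in the tray, may be absent
- bush_3: loose tapered steel bush, 33 mm diameter at the wide end, 31 mm tall, about 0.09 kg; origin centre of its underside as it stands; starts standing on the bench behind the tray, may be absent
- bush_4: loose tapered steel bush, 33 mm diameter at the wide end, 31 mm tall, about 0.09 kg; origin centre of its underside as it stands; starts standing on the bench behind the tray, may be absent
- bush_5: loose tapered steel bush, 33 mm diameter at the wide end, 31 mm tall, about 0.09 kg; origin centre of its underside as it stands; starts standing on the bench behind the tray, may be absent

How it is judged:
By the outcome, as a careful person would: the job done as asked, in the order asked, and still so for the second after the job is handed in, with the robot touching nothing.
Of bush_0, bush_1, bush_2 only 2 to 3 are there at a start; the rules pass over those that are not, and their reading is None.
Of bush_3, bush_4, bush_5 only 2 to 3 are there at a start; the rules pass over those that are not, and their reading is None.
At some moment in a run one of bush_3, bush_4, bush_5 may be knocked a few centimetres aside while the robot is not near it.
Once in a run the grip may slacken for a moment while it holds something.
It also fails if it takes over 208 s, if anything falls off the work surface, if the arm or the gripper's body presses on something with over 40 N, if the wrist force passes 120 N, or if a joint passes its speed limit or range.

## Robot

A 6-joint arm with a two-finger parallel gripper is mounted at the origin on a cart in front of the work surface, level with it; the furniture and walls round the work are solid. World frame = base frame: x ahead of the robot, y to its left, z up, the work surface at z = 0. Lengths are in m, angles in rad, forces in N, time in s.
With the tool pointing down it reaches from about 0.25 to 0.775 m from the base axis. Payload 4 kg.
Tool frame: the origin (TCP) lies midway between the tips of the shut fingers; the grasp point (between the pads) lies 19 mm behind it (robot.hold_point_z is the distance from the TCP to the grasp point, in m); z points along the fingers, y is the line along which they close (so a half turn about z gives the same grasp; the last joint's range is limited). The gripper opens to 94 mm and grips with 3 to 60 N. Pads are 16 mm wide; open, the fingers measure 119 mm over their backs; the gripper's body (75 mm by 177 mm) begins 78 mm behind the grasp point.
Start: joints at [-0.103, 0.087, 1.371, -0, 1.684, -0.103], TCP at [0.55, -0, 0.206] pointing down, gripper open.
Joint ranges: [-3.1, 3.1], [-0.76, 2.03], [0.27, 2.55], [-1.08, 4.22], [0.17, 2.65], [-2.57, 2.57]. Speed limits (rad/s): [2.79, 2.79, 3.14, 3.14, 3.14, 3.14].

## Interface

Orientations are given as [roll, pitch, yaw] about the fixed x, y, z axes, in that order (R = Rz(yaw) Ry(pitch) Rx(roll)).
In Python, from bench import readout, imaging, robot gives the robot as it stands.
- The arm moves only by the tool carry_out, never from a script. Its argument "motion" is text: rows parted by semicolons, each of 7 numbers parted by spaces: the shift along the tool's x, y, z each as a share of 200 mm, from -1 to 1, then the turn, a rotation vector about the tool's x, y, z each as a share of 120 degrees, from -1 to 1, then the opening, from 0 (shut) to 1 (fully open). A call has 1 to 12 rows; each row shifts and turns the commanded pose from where the row before left it, along the tool's axes as they then stand; what a row does not reach is not made up. A row lasts 1/8 s, in which the tool goes at most 62.5 mm and 10.7 degrees, less where a joint would pass 70% of its speed; a pose out of reach is approached as far as the arm can. A call with a number of a shift or a turn outside -1 to 1 is refused whole. A call with a gripper value outside its range is refused whole. The fingers move at their own pace and stop on an object; the grip force is fixed at half the most. Time passes only in rows, so rows that do not move let the fingers close. It gives the time, the measured TCP pose, the force, the opening and the grip force at its end, in the units of the state.
- readout.get_obs(): the state, without advancing time (a new reading comes with each control period).
- imaging.snapshot(name): name is "scene" or "side" or "wrist"; returns a dict with "pixels" (400x640x3 uint8, red, green, blue), "fx", "fy", "cx", "cy" (pixels), "R" (3x3) and "t" (3): a world point X has camera coordinates R X + t. Camera axes: x right, y down, z forward; pixel columns grow to the right and rows downward; lengths in m; the calibration is good to about 2 mm. The wrist camera is an equidistant fisheye: a pixel r from the principal point sees the ray r / f radians off the axis. A picture is of the moment at which its call begins. There is no depth.
- robot.close_job(): hands the job in; it is judged then, once.
The state is a dict: "time": time; "joint_positions": joint angles; "qvel": joint speeds; "joint_torque": joint torques, N m; "tool_pos": TCP position; "ee_rot": TCP orientation; "wrist_force": force on the tool from outside, world axes, zero at the start; "wrist_torque": the same for the moment, N m; "width": finger opening in m; "finger_force": force on a finger pad.
Only numpy, scipy, OpenCV 4.12 (cv2) and the standard library are available. Lean on these libraries where they do the work, as an engineer would, in place of code of your own. Each camera call takes 0.05 s, during which the arm holds its last target. There are 200 camera calls.

## Working session

There is one attempt and no reset: what is moved stays moved. The work goes in short steps, Python scripts to look and compute and a tool call to move; the robot and the scene stay as the last step left them, time stands still between calls to the robot, and variables do not carry over. Pictures are saved under pics/ and viewed, at most 14 in all, crops included, and the job is handed in when it is done.

Besides the shell and the picture viewer there is one more tool, called after "Emit:" by a JSON object that holds its "api" and its "payload", one argument or row to a line. carry_out: Moves the arm, as the interface text tells. Its arguments: {"type":"object","properties":{"motion":{"type":"string"}},"required":["motion"]}

```bash
ls; mkdir -p pics
cat > h.py <<'E'
import numpy as np, cv2
from bench import readout, imaging, robot
def snap(n,f):
    s=imaging.snapshot(n); cv2.imwrite('pics/'+f,cv2.cvtColor(np.asarray(s['pixels']),cv2.COLOR_RGB2BGR)); return s
def ray(s,u,v):
    R=np.array(s['R']);t=np.array(s['t']);c=-R.T@t
    return c,R.T@np.array([(u-s['cx'])/s['fx'],(v-s['cy'])/s['fy'],1])
def onz(s,u,v,z):
    c,d=ray(s,u,v); return c+d*(z-c[2])/d[2]
def proj(s,X):
    p=np.array(s['R'])@X+np.array(s['t']); return s['cx']+s['fx']*p[0]/p[2], s['cy']+s['fy']*p[1]/p[2]
E
python3 - <<'E'
from h import *
import pickle
o=readout.get_obs();print(o, robot.hold_point_z)
S={}
for n in['scene','side','wrist']:
    s=snap(n,n+'0.png');S[n]=s;print(n,s['fx'],s['fy'],s['cx'],s['cy'],(-np.array(s['R']).T@np.array(s['t'])).round(3),np.array(s['R']).round(2).tolist())
pickle.dump(S,open('s0.pkl','wb'))
a=np.vstack([cv2.imread('pics/scene0.png'),cv2.imread('pics/side0.png')])
E
```

```text
pics
{'time': 0.0, 'joint_positions': array([-1.03113879e-01,  8.79425437e-02,  1.37225812e+00,  1.08998829e-05,
        1.68358266e+00, -1.03095047e-01]), 'qvel': array([ 2.76729818e-04,  5.23021138e-05,  2.25381681e-04,  1.40454612e-03,
       -1.70674945e-03, -7.59651652e-04]), 'joint_torque': array([ 1.28542815e-03, -3.40182602e+01, -3.02423716e+01,  7.18220207e-02,
        3.29729996e-02, -1.13141955e-04]), 'tool_pos': array([5.49451383e-01, 4.83366123e-05, 2.04309025e-01]), 'ee_rot': array([-3.13941473e+00, -2.36222605e-04,  1.57077845e+00]), 'wrist_force': array([ 0.18006392, -0.13916419, -0.50203929]), 'wrist_torque': array([-0.0255897 , -0.02430464, -0.00539512]), 'finger_force': 0.0, 'width': 0.09380794391686835} 0.0188
scene 472.9345022980939 472.9345022980939 316.1206754716231 203.5861716741992 [-0.348  0.487  1.118] [[-0.5, -0.87, 0.0], [-0.6, 0.34, -0.73], [0.63, -0.36, -0.69]]
side 421.40180670987326 421.40180670987326 319.14159832011086 192.2157274132258 [0.019 0.802 0.769] [[-0.87, -0.5, -0.01], [-0.25, 0.46, -0.85], [0.43, -0.73, -0.52]]
wrist 309.70691628693146 309.70691628693146 320.56267222781696 201.09553127045712 [0.551 0.083 0.384] [[1.0, -0.0, -0.0], [-0.0, -0.96, 0.28], [-0.0, -0.28, -0.96]]
```

View pics/scene0.png

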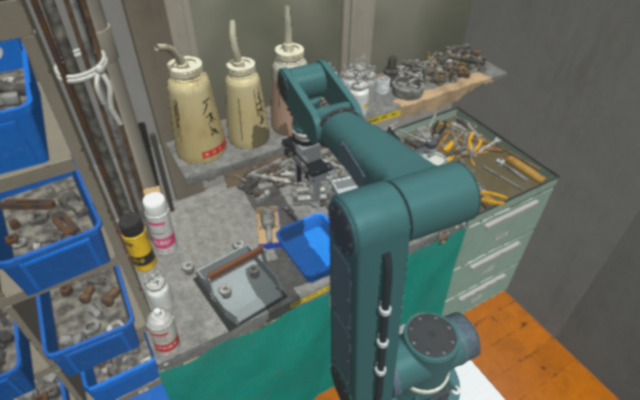

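View pics/side0.png

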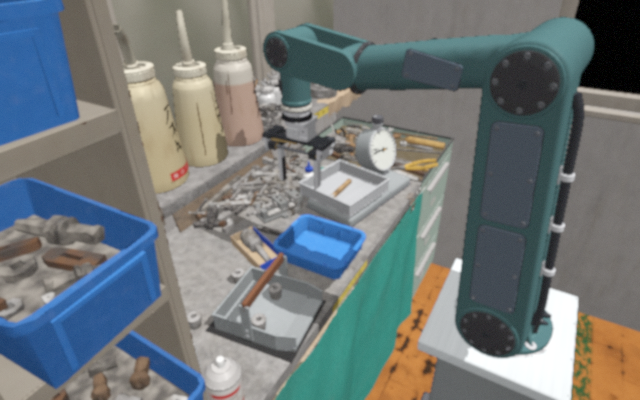

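View pics/wrist0.png

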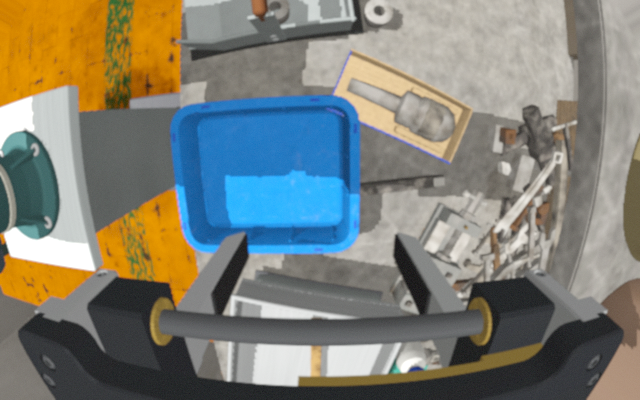

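Wrist view: the bin is at (265,175), the pan with the tool (orange, 316,360) is at the bottom, and the bottle is near (410,360). The side view shows the tray's wooden handle at (265,280) and bushes at (238,273) and (194,320).

```bash
cat >> h.py <<'E'
def wray(s,u,v):
    R=np.array(s['R']);t=np.array(s['t']);c=-R.T@t
    a=np.array([u-s['cx'],v-s['cy']]);r=np.hypot(*a)+1e-9;th=r/s['fx']
    return c,R.T@np.array([*(a/r*np.sin(th)),np.cos(th)])
def wz(s,u,v,z):
    c,d=wray(s,u,v); return (c+d*(z-c[2])/d[2]).round(4)
def wproj(s,X):
    p=np.array(s['R'])@np.array(X)+np.array(s['t']);q=np.hypot(p[0],p[1]);th=np.arctan2(q,p[2])
    return s['cx']+s['fx']*th*p[0]/q, s['cy']+s['fx']*th*p[1]/q
E
python3 - <<'E'
from h import *
import pickle
S=pickle.load(open('s0.pkl','rb'))
w=S['wrist']
for n,u,v,z in [('bin1',176,103,.054),('bin2',355,100,.054),('bin3',358,250,.054),('bin4',190,250,.054),('panTL',232,283,.108),('panTR',395,283,.108),('tool',316,350,.08),('tool',316,375,.08),('bottle',412,362,.1),('bush',378,12,.031),('box',470,108,.02),('box',455,160,.02),('box',350,55,.02)]:
    print(n,wz(w,u,v,z))
s=S['side']
for n,u,v,z in [('h1',248,303,.104),('h2',279,258,.104),('b',238,273,.02),('b',194,320,.02),('bin',275,91,.054),('trayR',277,353,.0),('pan',301,185,.108),('pan',336,160,.108),('pan',390,175,.108),('pan',352,203,.108),('tool',335,192,.085),('tool',350,181,.085),('knob',377,120,.245),('b_in',276,292,.03),('b_in',258,322,.03),('bottle',309,165,.122)]:
    print(n,onz(s,u,v,z).round(3))
E
```

```text
bin1 [0.3869 0.1014 0.054 ]
bin2 [0.5862 0.0968 0.054 ]
bin3 [ 0.5941 -0.0741  0.054 ]
bin4 [ 0.3861 -0.0779  0.054 ]
panTL [ 0.4556 -0.0891  0.108 ]
panTR [ 0.6285 -0.0881  0.108 ]
tool [ 0.5439 -0.2096  0.08  ]
tool [ 0.5434 -0.2609  0.08  ]
bottle [ 0.6702 -0.221   0.1   ]
bush [0.6156 0.2043 0.031 ]
box [0.7368 0.0974 0.02  ]
box [0.7196 0.0301 0.02  ]
box [0.584  0.1519 0.02  ]
h1 [0.475 0.33  0.104]
h2 [0.501 0.178 0.104]
b [0.621 0.2   0.02 ]
b [0.608 0.372 0.02 ]
bin [ 1.33  -0.98   0.054]
trayR [0.402 0.34  0.   ]
pan [ 0.634 -0.135  0.108]
pan [ 0.618 -0.335  0.108]
pan [ 0.418 -0.325  0.108]
pan [ 0.451 -0.119  0.108]
tool [ 0.54  -0.182  0.085]
tool [ 0.53  -0.265  0.085]
knob [ 0.51  -0.415  0.245]
b_in [0.489 0.215 0.03 ]
b_in [0.471 0.311 0.03 ]
bottle [ 0.666 -0.237  0.122]
```

Emit:
{"api": "carry_out", "payload": {
  "motion": "0.3 0 -0.1 0 0 0 1;0.3 0 -0.1 0 0 0 1;0.3 0 -0.1 0 0 0 1;0.3 0 -0.1 0 0 0 1;0 0 0 0 0 0 1;0 0 0 0 0 0 1"
}}

```text
time: 0.9
tool_pos: [0.5498, 0.2369, 0.2838]
ee_rot: [-3.141, 0.001, 1.571]
wrist_force: [0.4, -0.1, -0.4]
width: 0.0937
finger_force: 0.0
```

Run:
```python
from h import *
import pickle
s=snap('wrist','w1.png');pickle.dump(s,open('w1.pkl','wb'))
```

```text
(no output)
```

View pics/w1.png

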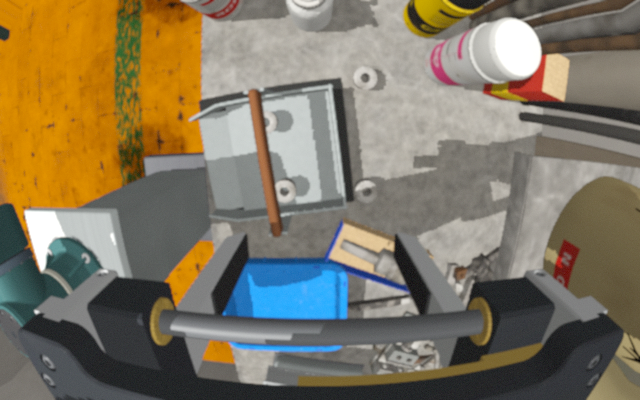

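Two bench bushes at (366,77) and (365,190); two bushes in the tray at (270,121) and (285,190); handle from (253,92) to (277,233).

Run:
```python
from h import *
import pickle
s=pickle.load(open('w1.pkl','rb'))
for n,u,v,z in [('h1',254,92,.117),('h2',277,233,.117),('b',366,77,.031),('b',365,190,.031),('tb',270,121,.037),('tb',285,190,.037),('rear1 top',333,84,.048),('rear2 top',346,201,.048),('lipL',204,120,.015),('lipR',213,212,.015),('mat',342,80,.003),('mat',353,206,.003)]:
    print(n,wz(s,u,v,z))
```

```text
h1 [0.4763 0.3446 0.117 ]
h2 [0.4975 0.1775 0.117 ]
b [0.6129 0.3706 0.031 ]
b [0.6147 0.2093 0.031 ]
tb [0.4809 0.309  0.037 ]
tb [0.4996 0.2108 0.037 ]
rear1 top [0.5667 0.358  0.048 ]
rear2 top [0.5859 0.1977 0.048 ]
lipL [0.3755 0.3146 0.015 ]
lipR [0.3792 0.1697 0.015 ]
mat [0.5816 0.3684 0.003 ]
mat [0.6009 0.1763 0.003 ]
```

Emit:
{"api": "carry_out", "payload": {
  "motion": "-0.3 0 0 0 0 0 1;-0.3 0 0 0 0 0 1;-0.3 0 0 0 0 0 1;-0.3 0 0 0 0 0 1;-0.3 0 0 0 0 0 1;-0.3 0 0 0 0 0 1;-0.3 0 0 0 0 0 1;-0.2 0 0 0 0 0 1;0 0 0 0 0 0 1;0 0 0 0 0 0 1"
}}

```text
time: 2.2
tool_pos: [0.5491, -0.2234, 0.2841]
ee_rot: [-3.141, -0.001, 1.569]
wrist_force: [-0.1, 0.4, 0.9]
width: 0.0938
finger_force: 0.0
```

Run:
```python
from h import *
import pickle
s=snap('wrist','w2.png');pickle.dump(s,open('w2.pkl','wb'))
```

```text
(no output)
```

View pics/w2.png

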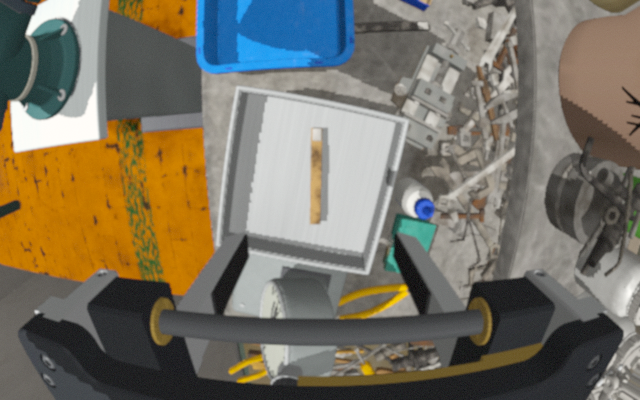

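Pan corners are at (238,89), (407,120), (372,272), (218,240); the tool runs from (318,130) to (316,222); the bottle is at (420,205); the dial head is at (295,310).

Run:
```python
from h import *
import pickle
s=pickle.load(open('w2.pkl','rb'))
P=[wz(s,*p,.1055) for p in [(238,89),(407,120),(372,272),(218,240)]];print(P,np.mean(P,0))
for a,b in[(0,1),(3,2)]:print('yaw',np.arctan2(*(P[b]-P[a])[[1,0]]),np.linalg.norm(P[b]-P[a]))
for a,b in[(1,2),(0,3)]:print('yaw',np.arctan2(*(P[b]-P[a])[[1,0]]),np.linalg.norm(P[b]-P[a]))
a,b=wz(s,318,128,.082),wz(s,316,222,.082);print('tool',a,b,(a+b)/2)
```

```text
[array([ 0.4542, -0.1096,  0.1055]), array([ 0.6512, -0.1466,  0.1055]), array([ 0.6178, -0.3438,  0.1055]), array([ 0.4154, -0.2981,  0.1055])] [ 0.53465  -0.224525  0.1055  ]
yaw -0.18565441642802477 0.20044450603596
yaw -0.22206673729361964 0.2074951806669254
yaw -1.7385752792550822 0.20000849981938265
yaw -1.7737966379022374 0.19245178616993916
tool [ 0.5467 -0.1592  0.082 ] [ 0.5436 -0.2809  0.082 ] [ 0.54515 -0.22005  0.082  ]
```

Emit:
{"api": "carry_out", "payload": {
  "motion": "0.017 -0.021 0.2 0 0 0 0.6;0 0 0.25 0 0 0 0.6;0 0 0.25 0 0 0 0.6;0 0 0.2 0 0 0 0.6;0 0 0.1 0 0 0 0.6;0 0 0.05 0 0 0 0.6;0 0 0 0 0 0 0.6;0 0 0 0 0 0 0.6"
}}

```text
time: 3.25
tool_pos: [0.5468, -0.2195, 0.0762]
ee_rot: [3.139, 0.001, 1.571]
wrist_force: [-0.5, 0.2, 1.1]
width: 0.0564
finger_force: 0.0
```

Emit:
{"api": "carry_out", "payload": {
  "motion": "0 0 0.01 0 0 0 0;0 0 0 0 0 0 0;0 0 0 0 0 0 0;0 0 0 0 0 0 0;0 0 0 0 0 0 0;0 0 0 0 0 0 0"
}}

```text
time: 4.0
tool_pos: [0.5456, -0.2195, 0.0725]
ee_rot: [-3.141, 0.0, 1.571]
wrist_force: [-0.9, 0.5, 0.6]
width: 0.0141
finger_force: 30.0
```

Emit:
{"api": "carry_out", "payload": {
  "motion": "0 0 -0.1 0 0 0 0;0 0 -0.2 0 0 0 0;0 0 -0.2 0 0 0 0;0.2 -0.05 0 0 0 0 0;0.25 -0.08 0 0 0 0 0;0.25 -0.08 0 0 0 0 0;0.25 -0.075 0 0 0 0 0;0.2 0 0 0 0 0 0;0 0 0.2 0 0 0 0;0 0 0.2 0 0 0 0;0 0 0.2 0 0 0 0;0 0 0 0 0 0 0"
}}

```text
time: 5.5
tool_pos: [0.4854, 0.011, 0.0488]
ee_rot: [-3.133, -0.001, 1.571]
wrist_force: [-0.2, -0.2, -1.9]
width: 0.0138
finger_force: 30.0
```

Emit:
{"api": "carry_out", "payload": {
  "motion": "0 0 0.1 0 0 0 0;0 0 0.06 0 0 0 0;0 0 0.03 0 0 0 0;0 0 0 0 0 0 0;0 0 0 0 0 0 0.35;0 0 0 0 0 0 0.5;0 0 -0.1 0 0 0 0.5;0 0 -0.2 0 0 0 0.5;0 0 -0.2 0 0 0 0.6;0 0 -0.1 0 0 0 0.6"
}}

```text
time: 6.75
tool_pos: [0.4903, 0.0104, 0.1381]
ee_rot: [3.136, 0.0, 1.571]
wrist_force: [-0.5, -0.4, 0.0]
width: 0.0563
finger_force: 0.0
```

Emit:
{"api": "carry_out", "payload": {
  "motion": "0.1 0.05 -0.2 0 0 0 0.8;0.2 0.1 -0.11 0 0 0 0.8;0.25 0.15 0 0 0 0 0.8;0.25 0.15 0 0 0 0 0.8;0.2 0.17 0 0 0 0 0.8;0 0 0 0 0 0 0.8;0 0 0 0 0 0 0.8"
}}

```text
time: 7.62
tool_pos: [0.6126, 0.2102, 0.1966]
ee_rot: [-3.141, 0.001, 1.571]
wrist_force: [-0.0, 0.5, 0.0]
width: 0.0756
finger_force: 0.0
```

Run:
```python
from h import *
import pickle
s=snap('wrist','w3.png');pickle.dump(s,open('w3.pkl','wb'))
print(readout.get_obs()['tool_pos'], wproj(s,(.6147,.2093,.031)), wproj(s,(.6129,.3706,.031)))
```

```text
[0.61251487 0.20979579 0.19718998] (np.float64(321.78851732328985), np.float64(186.3610032140066)) (np.float64(320.12070702765976), np.float64(44.07915555540913))
```

View pics/w3.png

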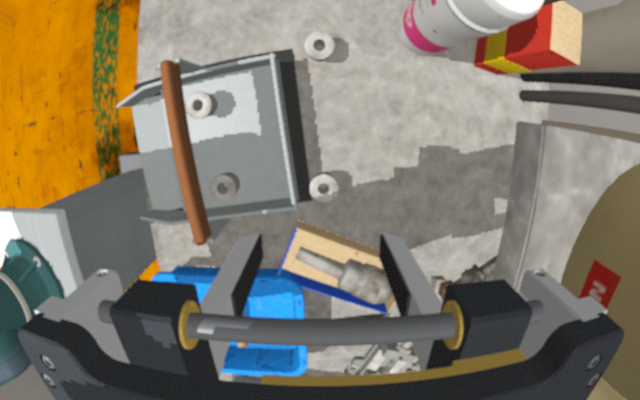

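```bash
cat >> h.py <<'E'
from scipy.spatial.transform import Rotation as Ro
def to(*T):
    o=readout.get_obs();p=np.array(o['tool_pos']);R=Ro.from_euler('xyz',o['ee_rot']).as_matrix()
    print('at',p.round(4),o['ee_rot'].round(3),'w',round(o['width'],4))
    for X in T:
        print(X,'shares',(R.T@(np.array(X)-p)/.2).round(3)); p=np.array(X)
E
python3 - <<'E'
from h import *
import pickle
s=pickle.load(open('w3.pkl','rb'))
for n,u,v,z in [('b',323,187,.031),('b',319,45,.031),('tb',200,104,.037),('tb',224,186,.037),('h1',171,62,.117),('h2',201,242,.117),('rear',275,55,.048),('rear',298,203,.048)]:
    print(n,wz(s,u,v,z))
print(readout.get_obs()['joint_positions'])
E
```

```text
b [0.6161 0.2085 0.031 ]
b [0.6117 0.3695 0.031 ]
tb [0.4768 0.3081 0.037 ]
tb [0.501  0.2118 0.037 ]
h1 [0.4808 0.3457 0.117 ]
h2 [0.4982 0.176  0.117 ]
rear [0.5658 0.3559 0.048 ]
rear [0.5883 0.1945 0.048 ]
[ 2.42671636e-01  3.07765145e-01  1.12835032e+00 -3.93489462e-04
  1.70499115e+00  2.43231929e-01]
```

Emit:
{"api": "carry_out", "payload": {
  "motion": "0 0 0 0 0 -0.081 0.7;0 0 0 0 0 -0.081 0.7;0 0 0 0 0 -0.081 0.7;0 0 0 0 0 -0.081 0.7;0 0 0 0 0 -0.081 0.7;0 0 0 0 0 -0.081 0.7;0 0 0 0 0 -0.081 0.7;0 0 0 0 0 -0.081 0.7;0 0 0 0 0 -0.081 0.7;0 0 0 0 0 -0.08 0.7;0 0 0 0 0 0 0.7;0 0 0 0 0 0 0.7"
}}

```text
time: 9.18
tool_pos: [0.6126, 0.2098, 0.1975]
ee_rot: [3.142, 0.001, -3.021]
wrist_force: [0.5, -0.1, -0.7]
width: 0.0658
finger_force: 0.0
```

Run:
```python
from h import *
to((.6155,.209,.196),(.6155,.209,.009))
```

```text
at [0.6126 0.2098 0.1975] [ 3.142e+00  1.000e-03 -3.021e+00] w 0.0658
(0.6155, 0.209, 0.196) shares [-0.014 -0.006  0.007]
(0.6155, 0.209, 0.009) shares [ 0.001 -0.     0.935]
```

Emit:
{"api": "carry_out", "payload": {
  "motion": "-0.015 -0.005 0.2 0 0 0 0.7;0 0 0.25 0 0 0 0.7;0 0 0.2 0 0 0 0.7;0 0 0.15 0 0 0 0.7;0 0 0.1 0 0 0 0.7;0 0 0.04 0 0 0 0.7;0 0 0.01 0 0 0 0.7;0 0 0 0 0 0 0;0 0 0 0 0 0 0;0 0 0 0 0 0 0;0 0 0 0 0 0 0;0 0 0 0 0 0 0"
}}

```text
time: 10.68
tool_pos: [0.6163, 0.2098, 0.0072]
ee_rot: [-3.141, 0.001, -3.018]
wrist_force: [0.2, -0.5, 1.4]
width: 0.031
finger_force: 30.0
```

Emit:
{"api": "carry_out", "payload": {
  "motion": "0 0 -0.1 0 0 0 0;0 0 -0.2 0 0 0 0;0 0 -0.15 0 0 0 0;0 0 0 0 0 0 0"
}}

```text
time: 11.18
tool_pos: [0.6182, 0.2107, 0.1013]
ee_rot: [3.14, 0.008, -3.018]
wrist_force: [0.7, -1.0, -0.5]
width: 0.031
finger_force: 30.0
```

Run:
```python
from h import *
to((.551,.2336,.098),(.551,.2336,.015))
```

```text
at [0.6182 0.2107 0.1013] [ 3.14   0.008 -3.018] w 0.031
(0.551, 0.2336, 0.098) shares [0.32  0.155 0.014]
(0.551, 0.2336, 0.015) shares [ 0.003 -0.001  0.415]
```

Emit:
{"api": "carry_out", "payload": {
  "motion": "0.15 0.08 0 0 0 0 0;0.17 0.075 0 0 0 0 0;0 0 0.15 0 0 0 0;0 0 0.15 0 0 0 0;0 0 0.08 0 0 0 0;0 0 0.04 0 0 0 0;0 0 0.01 0 0 0 0;0 0 0 0 0 0 0;0 0 0 0 0 0 0.5;0 0 0 0 0 0 0.5;0 0 -0.05 0 0 0 0.6;0 0 -0.15 0 0 0 0.7"
}}

```text
time: 12.68
tool_pos: [0.5471, 0.2323, 0.0492]
ee_rot: [-3.141, -0.005, -3.018]
wrist_force: [0.1, -0.1, 0.8]
width: 0.0629
finger_force: 0.0
```

Emit:
{"api": "carry_out", "payload": {
  "motion": "0 0 -0.2 0 0 0 0.7;0 0 -0.2 0 0 0 0.7;0 0 -0.1 0 0 0 0.7;-0.2 0.28 0 0 0 0 0.7;-0.2 0.28 0 0 0 0 0.7;0 0 0 0 0 0 0.7;0 0 0 0 0 0 0.7"
}}

```text
time: 13.55
tool_pos: [0.6079, 0.3424, 0.1503]
ee_rot: [-3.141, -0.001, -3.018]
wrist_force: [1.0, 0.3, 0.2]
width: 0.0657
finger_force: 0.0
```

Run:
```python
from h import *
import pickle
s=snap('wrist','w4.png');pickle.dump(s,open('w4.pkl','wb'))
to((.6122,.370,.16),(.6122,.37,.007))
print(wproj(s,(.6122,.37,.031)),wproj(s,(.551,.2336,.037)))
```

```text
at [0.608  0.3419 0.1512] [-3.141  0.    -3.019] w 0.0658
(0.6122, 0.37, 0.16) shares [-0.038  0.137 -0.044]
(0.6122, 0.37, 0.007) shares [0.    0.    0.765]
(np.float64(346.9014663283071), np.float64(202.52250618009487)) (np.float64(216.47201157653183), np.float64(127.87024929167288))
```

View pics/w4.png

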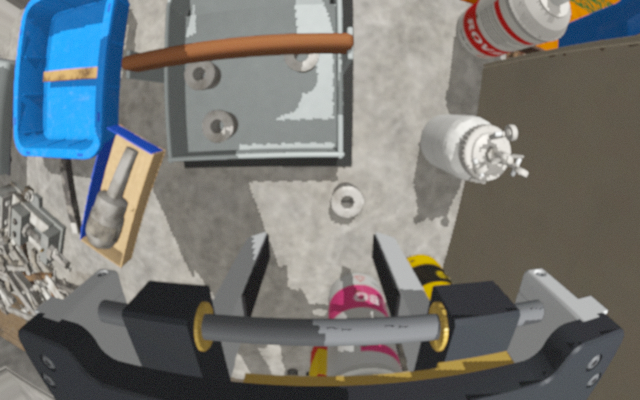

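Run:
```python
from h import *
import pickle
s=pickle.load(open('w4.pkl','rb'))
for z,p in[(0,(422,140)),(0,(425,165)),(0,(440,178)),(.1,(455,165)),(.1,(470,180)),(.12,(515,170)),(0,(330,285)),(0,(360,275)),(0,(405,258))]:print(z,p,wz(s,*p,z))
```

```text
0 (422, 140) [0.5398 0.4467 0.    ]
0 (425, 165) [0.5669 0.4554 0.    ]
0 (440, 178) [0.5789 0.4767 0.    ]
0.1 (455, 165) [0.5508 0.444  0.1   ]
0.1 (470, 180) [0.5608 0.4607 0.1   ]
0.12 (515, 170) [0.5436 0.4899 0.12  ]
0 (330, 285) [0.7291 0.3695 0.    ]
0 (360, 275) [0.7107 0.4041 0.    ]
0 (405, 258) [0.6821 0.4556 0.    ]
```

Emit:
{"api": "carry_out", "payload": {
  "motion": "-0.038 0.137 0 0 0 0 0.7;0 0 0 0 0 0.06 0.7;0 0 0 0 0 0.06 0.7;0 0 0 0 0 0 0.7;0 0 0 0 0 0 0.7"
}}

```text
time: 14.22
tool_pos: [0.6124, 0.37, 0.1518]
ee_rot: [3.141, 0.001, 3.015]
wrist_force: [-0.2, 0.4, -0.0]
width: 0.0656
finger_force: 0.0
```

Run:
```python
from h import *
s=imaging.snapshot('wrist');u,v=wproj(s,(.6122,.37,.031));g=s['pixels'][int(v)-25:int(v)+26,int(u)-25:int(u)+26];cv2.imwrite('pics/c5.png',cv2.resize(g[:,:,::-1],(204,204)))
to((.6122,.370,.15),(.6122,.37,.007))
```

```text
at [0.6123 0.3701 0.1515] [3.141e+00 1.000e-03 3.014e+00] w 0.0659
(0.6122, 0.37, 0.15) shares [ 0.001 -0.001  0.007]
(0.6122, 0.37, 0.007) shares [ 0.001 -0.     0.715]
```

View pics/c5.png

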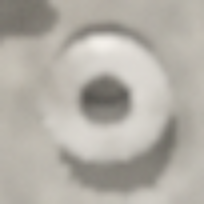

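The bush is centred in the crop (~102,100), unmoved. Descend and grip.

Emit:
{"api": "carry_out", "payload": {
  "motion": "0 0 0.2 0 0 0 0.7;0 0 0.2 0 0 0 0.7;0 0 0.15 0 0 0 0.7;0 0 0.1 0 0 0 0.7;0 0 0.05 0 0 0 0.7;0 0 0.02 0 0 0 0.7;0 0 0 0 0 0 0;0 0 0 0 0 0 0;0 0 0 0 0 0 0;0 0 0 0 0 0 0;0 0 0 0 0 0 0"
}}

```text
time: 15.65
tool_pos: [0.6126, 0.3708, 0.0072]
ee_rot: [3.141, 0.001, 3.014]
wrist_force: [-0.4, -1.6, 2.6]
width: 0.0309
finger_force: 30.0
```

Emit:
{"api": "carry_out", "payload": {
  "motion": "0 0 -0.1 0 0 0 0;0 0 -0.2 0 0 0 0;0 0 -0.15 0 0 0 0;0 0 0 0 0 -0.06 0;0 0 0 0 0 -0.06 0;0 0 0 0 0 0 0"
}}

```text
time: 16.4
tool_pos: [0.6125, 0.3711, 0.0978]
ee_rot: [3.141, 0.001, -3.019]
wrist_force: [-0.0, -0.7, 0.3]
width: 0.031
finger_force: 30.0
```

Run:
```python
from h import *
to((.543,.303,.098),(.543,.303,.015))
```

```text
at [0.6125 0.3711 0.0978] [ 3.141e+00  1.000e-03 -3.019e+00] w 0.031
(0.543, 0.303, 0.098) shares [ 0.386 -0.295 -0.002]
(0.543, 0.303, 0.015) shares [ 0.001 -0.     0.415]
```

Emit:
{"api": "carry_out", "payload": {
  "motion": "0.18 -0.15 0 0 0 0 0;0.206 -0.145 0 0 0 0 0;0 0 0.15 0 0 0 0;0 0 0.15 0 0 0 0;0 0 0.08 0 0 0 0;0 0 0.03 0 0 0 0;0 0 0.005 0 0 0 0;0 0 0 0 0 0 0;0 0 0 0 0 0 0.5;0 0 0 0 0 0 0.5;0 0 -0.05 0 0 0 0.6;0 0 -0.15 0 0 0 0.7"
}}

```text
time: 17.9
tool_pos: [0.5417, 0.3022, 0.0526]
ee_rot: [-3.14, -0.004, -3.018]
wrist_force: [0.1, 0.1, -0.4]
width: 0.0631
finger_force: 0.0
```

Emit:
{"api": "carry_out", "payload": {
  "motion": "0 0 -0.25 0 0 0 0.7;0 0 -0.25 0 0 0 0.7;0 0 -0.25 0 0 0.083 0.7;0 0 -0.1 0 0 0.083 0.7;0 0 0 0 0 0.083 0.7;0 0 0 0 0 0.083 0.7;0 0 0 0 0 0.083 0.7;0 0 0 0 0 0.083 0.7;0 0 0 0 0 0.083 0.7;0 0 0 0 0 0.083 0.7;0 0 0 0 0 0.083 0.7;0 0 0 0 0 0 0.7"
}}

```text
time: 19.4
tool_pos: [0.543, 0.3028, 0.2245]
ee_rot: [3.14, -0.0, 1.703]
wrist_force: [0.5, 0.0, 0.0]
width: 0.0659
finger_force: 0.0
```

Run:
```python
from h import *
import pickle
s=snap('wrist','w6.png');pickle.dump(s,open('w6.pkl','wb'))
to((.489,.261,.22),(.489,.261,.09))
```

```text
at [0.543  0.3028 0.2243] [ 3.141 -0.     1.704] w 0.0659
(0.489, 0.261, 0.22) shares [-0.171 -0.295  0.021]
(0.489, 0.261, 0.09) shares [-0.    -0.001  0.65 ]
```

View pics/w6.png

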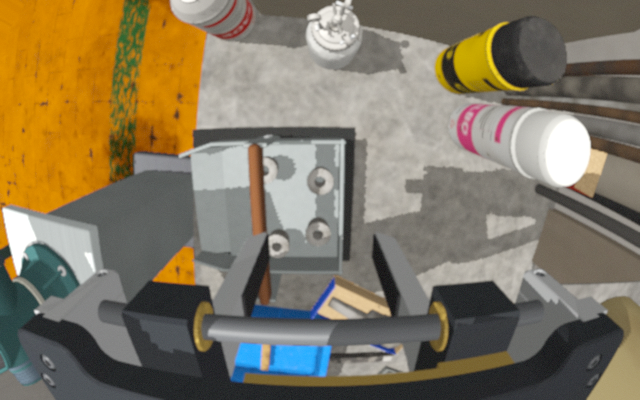

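Four bushes now lie in the tray: (270,168), (320,181), (278,245), (318,232). The handle runs from (255,147) to (264,300), and the bench is clear of bushes.

Run:
```python
from h import *
import pickle
s=pickle.load(open('w6.pkl','rb'))
P=[wz(s,255,147,.12),wz(s,257.5,200,.12),wz(s,259,232,.12),wz(s,264,300,.12)];print(P,[np.arctan2(-(p-P[0])[0],-(-(p-P[0])[1]))-0 for p in P[1:]])
for p in[(344,140),(340,270)]:print(wz(s,*p,.048))
for p in[(353,128),(345,260),(194,132)]:print('mat',wz(s,*p,.003))
```

```text
[array([0.4767, 0.3464, 0.12  ]), array([0.4834, 0.2955, 0.12  ]), array([0.4872, 0.2624, 0.12  ]), array([0.4968, 0.1808, 0.12  ])] [np.float64(-3.010714436760584), np.float64(-3.0172376590430314), np.float64(-3.020806682479196)]
[0.564  0.3574 0.048 ]
[0.5843 0.1917 0.048 ]
mat [0.5773 0.3711 0.003 ]
mat [0.5955 0.1847 0.003 ]
mat [0.3653 0.3429 0.003 ]
```

Emit:
{"api": "carry_out", "payload": {
  "motion": "-0.08 -0.15 0.1 0 0 0.005 0.7;-0.082 -0.154 0.15 0 0 0 0.7;0 0 0.2 0 0 0 0.7;0 0 0.15 0 0 0 0.7;0 0 0.06 0 0 0 0.7;0 0 0.022 0 0 0 0.7;0 0 0 0 0 0 0.3;0 0 0 0 0 0 0;0 0 0 0 0 0 0;0 0 0 0 0 0 0;0 0 0 0 0 0 0;0 0 0 0 0 0 0"
}}

```text
time: 20.95
tool_pos: [0.4861, 0.2631, 0.0872]
ee_rot: [-3.14, -0.0, 1.69]
wrist_force: [-1.3, 0.4, 1.8]
width: 0.0117
finger_force: 30.0
```

```bash
sed -i "s/    for X in T:/    print('q',o['joint_positions'].round(4).tolist())\n    for X in T:/" h.py
python3 - <<'E'
from h import *
to((.487,.2625,.088))
E
```

```text
at [0.4861 0.2631 0.0872] [-3.14 -0.    1.69] w 0.0117
q [0.3932, 0.147, 1.542, 0.0004, 1.4538, 0.2735]
(0.487, 0.2625, 0.088) shares [-0.003  0.004 -0.004]
```

Emit:
{"api": "carry_out", "payload": {
  "motion": "0 0 -0.02 0 0 0 0;0 0 -0.05 0 0 0 0;0 0 -0.08 0 0 0 0;0 0 -0.1 0 0 0 0;0 0 -0.12 0 0 0 0;0 0 -0.12 0 0 0 0;0 0 -0.12 0 0 0 0;0 0 -0.12 0 0 0 0;0 0 -0.08 0 0 0 0;0 0 -0.05 0 0 0 0;0 0 -0.02 0 0 0 0;0 0 0 0 0 0 0"
}}

```text
time: 22.45
tool_pos: [0.4865, 0.263, 0.2626]
ee_rot: [-3.141, 0.0, 1.69]
wrist_force: [-0.6, -0.2, -6.7]
width: 0.0118
finger_force: 30.0
```

Run:
```python
from h import *
to()
```

```text
at [0.4865 0.263  0.2626] [-3.141  0.     1.69 ] w 0.0118
q [0.3931, 0.091, 1.2544, -0.0, 1.7971, 0.2737]
```

Run:
```python
from h import *
from scipy.optimize import least_squares
D=[(.0879,1.3723,.5466,.2043),(.3078,1.1284,.645,.1972),(.147,1.542,.5498,.0872),(.091,1.2544,.5501,.2626)]
def fk(p,a,b):
    r0,z0,L1,L2,c=p
    return r0+L1*np.sin(a)+L2*np.sin(a+b+c), z0+L1*np.cos(a)+L2*np.cos(a+b+c)
f=lambda p:np.ravel([np.subtract(fk(p,a,b),(r,z)) for a,b,r,z in D])
r=least_squares(f,[0,.1,.45,.5,0.]);print(r.x.round(4),abs(r.fun).max(),'cond',np.linalg.cond(r.jac))
p=r.x
for Lt in(.2,.28,.35):
  for th in(0,40,50,60):
    t=np.radians(th); L=np.array([.56,.10])  # lip r,z
    T=L+[.110*np.cos(t)-.074*np.sin(t), .110*np.sin(t)+.074*np.cos(t)]
    W=T-Lt*np.array([np.sin(t),-np.cos(t)])+[0,-Lt]   # equivalent tool-down TCP
    g=least_squares(lambda q:np.subtract(fk(p,*q),W),[0.,1.6],bounds=([-.76,.27],[2.03,2.55]))
    print(Lt,th,T.round(3),g.x.round(2),'q5',round(np.pi-t-g.x.sum(),2),abs(g.fun).max().round(4))
```

```text
[-0.0007 -0.2006  0.4521  0.5098  0.1998] 0.00015962448969228382 cond 28.432702832352334
0.2 0 [0.67  0.174] [0.37 1.09] q5 1.68 0.0
0.2 40 [0.597 0.227] [-0.08  1.59] q5 0.94 0.0
0.2 50 [0.574 0.232] [-0.18  1.72] q5 0.73 0.0
0.2 60 [0.551 0.232] [-0.27  1.84] q5 0.52 0.0
0.28 0 [0.67  0.174] [0.37 1.09] q5 1.68 0.0
0.28 40 [0.597 0.227] [-0.19  1.72] q5 0.91 0.0
0.28 50 [0.574 0.232] [-0.32  1.88] q5 0.71 0.0
0.28 60 [0.551 0.232] [-0.43  2.03] q5 0.49 0.0
0.35 0 [0.67  0.174] [0.37 1.09] q5 1.68 0.0
0.35 40 [0.597 0.227] [-0.29  1.83] q5 0.9 0.0
0.35 50 [0.574 0.232] [-0.44  2.01] q5 0.7 0.0
0.35 60 [0.551 0.232] [-0.58  2.19] q5 0.48 0.0
```

Emit:
{"api": "carry_out", "payload": {
  "motion": "-0.05 0.008 0 0 0 0 0;-0.1 0.016 0 0 0 0 0;-0.15 0.024 0 0 0 0 0;-0.2 0.032 0 0 0 0 0;-0.25 0.04 0 0 0 0 0;-0.25 0.04 0 0 0 0 0;-0.25 0.04 0 0 0 0 0;-0.25 0.04 0 0 0 0 0;-0.25 0.04 0 0 0 0 0;-0.25 0.04 0 0 0 0 0"
}}

```text
time: 23.7
tool_pos: [0.5974, -0.1299, 0.2628]
ee_rot: [-3.141, 0.001, 1.689]
wrist_force: [0.6, 0.2, -6.5]
width: 0.0117
finger_force: 30.0
```

Emit:
{"api": "carry_out", "payload": {
  "motion": "-0.2 0.032 0 0 0 0 0;-0.15 0.024 0 0 0 0 0;-0.12 0.02 0 0 0 0 0;-0.08 0.015 0 0 0 0 0;-0.048 0.008 0 0 0 0 0;0 0 0 0 0 0.02 0;0 0 0 0 0 0.03 0;0 0 0 0 0 0.04 0;0 0 0 0 0 0.037 0;0 0 0 0 0 0.02 0;0 0 0 0 0 0 0;0 0 0 0 0 0 0"
}}

```text
time: 25.2
tool_pos: [0.6299, -0.2413, 0.2631]
ee_rot: [-3.136, -0.002, 1.385]
wrist_force: [-4.5, 0.9, -5.5]
width: 0.0123
finger_force: 30.7
```

Run:
```python
from h import *
to((.6317,-.2431,.2626))
s=snap('wrist','w7.png');snap('side','s7.png')
import pickle;pickle.dump(s,open('w7.pkl','wb'))
```

```text
at [ 0.6299 -0.2413  0.2631] [-3.136e+00 -2.000e-03  1.385e+00] w 0.0123
q [-0.45, 0.3789, 0.9068, 0.0001, 1.8613, -0.2641]
(0.6317, -0.2431, 0.2626) shares [-0.007  0.011  0.002]
```

View pics/w7.png

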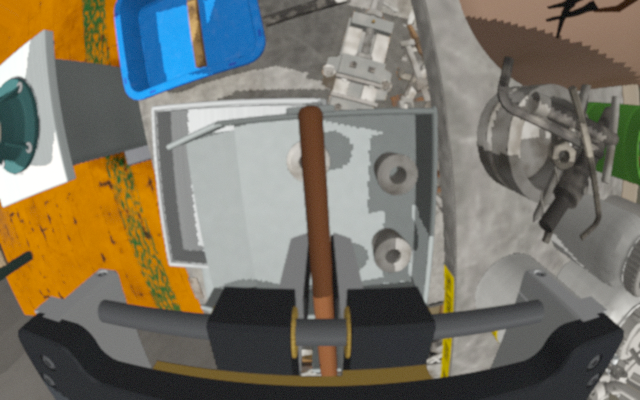

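The wrist view shows the tray over the pan with its rear wall at (432,200) close to the shelf edge (445). The wrist reads −4.5 N in x, so I'll check the side view.

View pics/s7.png

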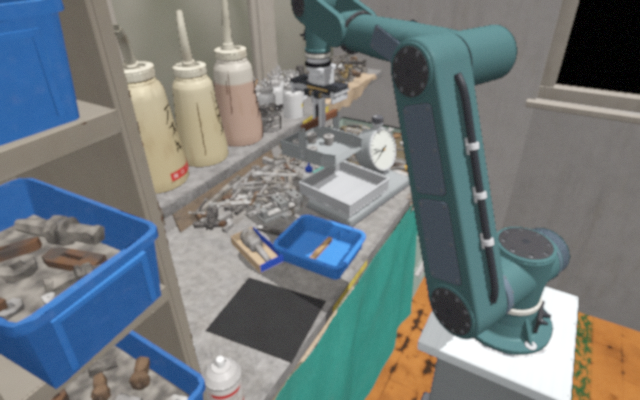

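Run:
```python
from h import *
import pickle
s=pickle.load(open('w7.pkl','rb'))
o=readout.get_obs();print(o['wrist_force'],o['wrist_torque'])
for n,u,v,z in[('h',311,115,.295),('h',330,375,.295),('rear',433,112,.225),('rear',432,270,.225),('edge',443,100,.2),('edge',450,260,.2),('pan',155,105,.106),('pan',172,262,.106)]:print(n,wz(s,u,v,z))
```

```text
[-4.88107952  0.96098541 -6.12834449] [0.48825966 1.33610815 0.54201104]
h [ 0.6414 -0.1602  0.295 ]
h [ 0.6215 -0.325   0.295 ]
rear [ 0.7261 -0.1716  0.225 ]
rear [ 0.7142 -0.2985  0.225 ]
edge [ 0.7456 -0.1642  0.2   ]
edge [ 0.7404 -0.3081  0.2   ]
pan [ 0.4562 -0.1042  0.106 ]
pan [ 0.4163 -0.3033  0.106 ]
```

Emit:
{"api": "carry_out", "payload": {
  "motion": "0 -0.03 0 0 0 0 0;0 -0.06 0 0 0 0 0;0 -0.06 0 0 0 0 0;0 -0.04 0 0 0 0 0;0 0 0 0 0 0 0;0 0 0 0 0 0 0;0 0 0 0 0 0 0;0 0 0 0 0 0 0"
}}

```text
time: 26.3
tool_pos: [0.5947, -0.2358, 0.2629]
ee_rot: [-3.141, -0.0, 1.382]
wrist_force: [0.4, -0.9, -6.6]
width: 0.0119
finger_force: 29.9
```

Run:
```python
from h import *
to((.60,-.237,.2626))
s=snap('wrist','w8.png')
import pickle;pickle.dump(s,open('w8.pkl','wb'))
o=readout.get_obs();print(o['wrist_force'],o['wrist_torque'])
# handle line by brown colour
im=np.asarray(s['pixels']).astype(int);m=((im[:,:,0]-im[:,:,2]>35)&(im[:,:,0]<150)&(im[:,:,0]-im[:,:,1]>30)).astype(np.uint8);m[:, :250]=0;m[:,420:]=0;m[:60]=0
ys,xs=np.where(m)
for v in range(100,400,20):
    k=xs[(ys==v)]
    if len(k)>4:print(v,k.mean().round(1),len(k),wz(s,k.mean(),v,.295))
```

```text
at [ 0.5947 -0.2358  0.2629] [-3.141 -0.     1.382] w 0.0119
q [-0.4661, 0.2898, 1.022, 0.0001, 1.8299, -0.2777]
(0.6, -0.237, 0.2626) shares [-0.001  0.027  0.001]
[ 0.04268182  1.50772998 -5.74296901] [ 0.09202078  0.09721769 -0.02124029]
120 320.5 18 [ 0.6102 -0.1578  0.295 ]
140 321.3 18 [ 0.6088 -0.1673  0.295 ]
160 320.5 20 [ 0.6066 -0.1767  0.295 ]
180 321.0 19 [ 0.605  -0.1864  0.295 ]
200 320.5 18 [ 0.6029 -0.1963  0.295 ]
220 321.0 17 [ 0.6012 -0.2067  0.295 ]
240 321.4 18 [ 0.5993 -0.2175  0.295 ]
260 321.9 17 [ 0.5974 -0.229   0.295 ]
280 321.9 17 [ 0.5951 -0.2413  0.295 ]
300 323.6 7 [ 0.5935 -0.2547  0.295 ]
360 321.4 9 [ 0.5831 -0.303   0.295 ]
```

Emit:
{"api": "carry_out", "payload": {
  "motion": "0 0 0 -0.01 0 0 0;0 0 0 -0.018 0 0 0;0 0 0 -0.018 0 0 0;0 0 0 -0.018 0 0 0;0 0 0 -0.018 0 0 0;0 0 0 -0.018 0 0 0;0 0 0 -0.018 0 0 0;0 0 0 -0.018 0 0 0;0 0 0 -0.018 0 0 0;0 0 0 -0.018 0 0 0;0 0 0 -0.018 0 0 0;0 0 0 -0.018 0 0 0"
}}

```text
time: 27.85
tool_pos: [0.5932, -0.2354, 0.2625]
ee_rot: [2.707, 0.0, 1.382]
wrist_force: [-0.2, 0.1, -6.5]
width: 0.0119
finger_force: 29.9
```

Emit:
{"api": "carry_out", "payload": {
  "motion": "0 -0.01 0.01 0 0 0 0;0 -0.02 0.02 0 0 0 0;0 -0.03 0.03 0 0 0 0;0 -0.025 0.03 0 0 0 0;0 -0.015 0.02 0 0 0 0;0 -0.009 0.005 0 0 0 0;0 0 0 0 0 0 0;0 0 0 0 0 0 0;0 0 0 0 0 0 0"
}}

```text
time: 28.98
tool_pos: [0.5848, -0.2339, 0.2337]
ee_rot: [2.705, 0.0, 1.382]
wrist_force: [0.9, 0.0, -4.2]
width: 0.0116
finger_force: 30.0
```

Run:
```python
from h import *
to()
o=readout.get_obs();print(o['wrist_force'],o['wrist_torque'])
snap('side','s9.png');snap('wrist','w9.png')
a=cv2.imread('pics/s9.png')[70:230,250:450];b=cv2.imread('pics/w9.png')[60:400,100:500]
cv2.imwrite('pics/c9.png',np.hstack([cv2.resize(a,(425,340)),b[:, :375]]))
```

```text
at [ 0.5848 -0.2339  0.2337] [2.705 0.    1.382] w 0.0116
q [-0.5557, -0.0572, 1.5262, 0.1596, 1.2653, -0.3839]
[ 0.91906071  0.04773838 -4.15591473] [0.09399837 0.62329432 0.03993272]
```

View pics/c9.png

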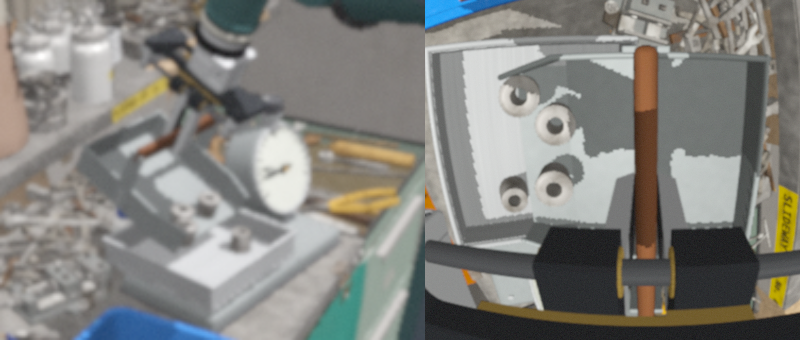

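The crop shows one bush already in the pan (240,235) and the others at the tray's mouth, near (513–557, 95–197). I'll continue tipping slowly.

Emit:
{"api": "carry_out", "payload": {
  "motion": "0 0 0 0 0 0 0;0 0 0 0 0 0 0;0 0 0 -0.008 0 0 0;0 0 0 -0.008 0 0 0;0 0 0 -0.008 0 0 0;0 0 0 -0.008 0 0 0;0 0 0 -0.008 0 0 0;0 0 0 -0.008 0 0 0;0 0 0 0 0 0 0;0 0 0 0 0 0 0"
}}

```text
time: 30.32
tool_pos: [0.5846, -0.2339, 0.2333]
ee_rot: [2.605, 0.0, 1.382]
wrist_force: [-0.2, 0.0, -4.8]
width: 0.0117
finger_force: 30.0
```

Emit:
{"api": "carry_out", "payload": {
  "motion": "0 0 0 -0.008 0 0 0;0 0 0 -0.008 0 0 0;0 0 0 -0.008 0 0 0;0 0 0 -0.008 0 0 0;0 0 0 -0.008 0 0 0;0 0 0 -0.008 0 0 0;0 0 0 -0.008 0 0 0;0 0 0 -0.008 0 0 0;0 0 0 0 0 0 0;0 0 0 0 0 0 0"
}}

```text
time: 31.58
tool_pos: [0.585, -0.2341, 0.2342]
ee_rot: [2.469, 0.001, 1.382]
wrist_force: [0.6, -0.9, -3.0]
width: 0.0116
finger_force: 30.0
```

Run:
```python
from h import *
to()
o=readout.get_obs();print(o['wrist_force'],o['wrist_torque'])
snap('side','s10.png');snap('wrist','w10.png')
a=cv2.imread('pics/s10.png')[70:230,250:450];b=cv2.imread('pics/w10.png')[60:400,100:500]
cv2.imwrite('pics/c10.png',np.hstack([cv2.resize(a,(425,340)),b[:, :375]]))
```

```text
at [ 0.585  -0.2341  0.2342] [2.469e+00 1.000e-03 1.382e+00] w 0.0116
q [-0.6161, -0.1993, 1.7371, 0.3113, 0.9996, -0.515]
[ 0.56719703 -0.90057187 -2.97030066] [0.10046455 0.66389871 0.00648637]
```

View pics/c10.png

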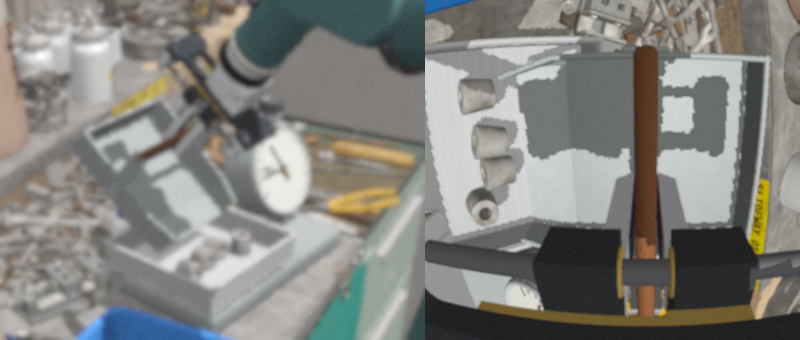

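All four bushes lie in the pan (crop 478,95; 490,138; 497,170; 483,205), the tray is empty and the wrist carries ≈2.8 N. Lift away.

Emit:
{"api": "carry_out", "payload": {
  "motion": "0 0.015 -0.019 0 0 0 0;0 0.034 -0.044 0 0 0 0;0 0.05 -0.0625 0 0 0 0;0 0.05 -0.0625 0 0 0 0;0 0.05 -0.0625 0 0 0 0;0 0.05 -0.0625 0 0 0 0;0 0 0 0.03 0 0 0;0 0 0 0.04 0 0 0;0 0 0 0.05 0 0 0;0 0 0 0.06 0 0 0;0 0 0 0.06 0 0 0;0 0 0 0.06 0 0 0"
}}

```text
time: 33.17
tool_pos: [0.5856, -0.2341, 0.3149]
ee_rot: [3.1, 0.001, 1.382]
wrist_force: [0.4, 0.3, -2.4]
width: 0.0117
finger_force: 30.0
```

Emit:
{"api": "carry_out", "payload": {
  "motion": "0 0 0 0.021 0 0 0;0 0 0 0 0 0 0;0 0 0 0 0 -0.04 0;0 0 0 0 0 -0.06 0;0 0 0 0 0 -0.047 0;0 0 0 0 0 0 0;0 0 0 0 0 0 0;0 0 0 0 0 0 0"
}}

```text
time: 34.17
tool_pos: [0.5846, -0.2339, 0.3134]
ee_rot: [-3.14, -0.0, 1.689]
wrist_force: [0.2, -0.4, -2.9]
width: 0.0118
finger_force: 30.0
```

Run:
```python
from h import *
to((.4861,.2631,.31),(.4861,.2631,.0872))
o=readout.get_obs();print(o['wrist_force'],o['wrist_torque'])
s=snap('wrist','w11.png')
im=np.asarray(s['pixels']).astype(int);m=((im[:,:,0]-im[:,:,2]>35)&(im[:,:,0]<150)&(im[:,:,0]-im[:,:,1]>30)).astype(np.uint8);m[:, :250]=0;m[:,420:]=0;m[:60]=0
ys,xs=np.where(m);z=o['tool_pos'][2]+.032;P=[]
for v in range(120,300,20):
    k=xs[(ys==v)]
    if 10<len(k)<26:P.append(wz(s,k.mean(),v,z))
P=np.array(P);print(P[0],P[-1],'yaw',np.arctan2(-(P[0]-P[-1])[0],(P[0]-P[-1])[1]))
```

```text
at [ 0.5846 -0.2339  0.3134] [-3.14  -0.     1.689] w 0.0118
q [-0.4703, 0.2799, 0.9348, -0.0005, 1.9282, -0.589]
(0.4861, 0.2631, 0.31) shares [ 2.526 -0.195  0.018]
(0.4861, 0.2631, 0.0872) shares [-0.000e+00  1.000e-03  1.114e+00]
[ 0.19750251 -0.41151625 -2.86358717] [ 0.02573417 -0.00833152 -0.03669182]
[ 0.5764 -0.1551  0.3454] [ 0.5867 -0.2393  0.3454] yaw 0.12172303688675613
```

Emit:
{"api": "carry_out", "payload": {
  "motion": "0.1 -0.018 0 0 0 0 0;0.2 -0.018 0 0 0 0 0;0.28 -0.018 0 0 0 0 0;0.28 -0.018 0 0 0 0 0;0.28 -0.018 0 0 0 0 0;0.28 -0.018 0 0 0 0 0;0.28 -0.018 0 0 0 0 0;0.28 -0.018 0 0 0 0 0;0.28 -0.018 0 0 0 0 0;0.18 -0.018 0 0 0 0 0;0.086 -0.015 0 0 0 0 0;0 0 0 0 0 0 0"
}}

```text
time: 35.72
tool_pos: [0.485, 0.2637, 0.3136]
ee_rot: [-3.14, -0.0, 1.692]
wrist_force: [0.7, 0.2, -2.9]
width: 0.0121
finger_force: 30.0
```

Emit:
{"api": "carry_out", "payload": {
  "motion": "0 0 0.1 0 0 0 0;0 0 0.2 0 0 0 0;0 0 0.25 0 0 0 0;0 0 0.2 0 0 0 0;0 0 0.15 0 0 0 0;0 0 0.08 0 0 0 0;0 0 0 0 0 0 0;0 0 0 0 0 0 0"
}}

```text
time: 36.72
tool_pos: [0.4866, 0.2632, 0.1194]
ee_rot: [3.14, -0.001, 1.69]
wrist_force: [0.1, 0.3, -3.3]
width: 0.0117
finger_force: 30.0
```

Run:
```python
from h import *
to((.4861,.2631,.0872))
print(readout.get_obs()['wrist_force'])
```

```text
at [0.4866 0.2632 0.1194] [ 3.14e+00 -1.00e-03  1.69e+00] w 0.0117
q [0.3927, 0.1256, 1.5002, 0.001, 1.5142, 0.2739]
(0.4861, 0.2631, 0.0872) shares [-0.    -0.003  0.161]
[ 0.08390613  0.32293454 -3.26493226]
```

Emit:
{"api": "carry_out", "payload": {
  "motion": "0 0 0.05 0 0 0 0;0 0 0.05 0 0 0 0;0 0 0.03 0 0 0 0;0 0 0.015 0 0 0 0;0 0 0.007 0 0 0 0;0 0 0 0 0 0 0;0 0 0 0 0 0 0"
}}

```text
time: 37.6
tool_pos: [0.4856, 0.2632, 0.0875]
ee_rot: [-3.141, -0.001, 1.69]
wrist_force: [-0.0, -0.1, -0.9]
width: 0.0118
finger_force: 30.0
```

Emit:
{"api": "carry_out", "payload": {
  "motion": "0 0 0.004 0 0 0 0;0 0 0.004 0 0 0 0;0 0 0 0 0 0 0;0 0 0 0 0 0 0"
}}

```text
time: 38.1
tool_pos: [0.4857, 0.2634, 0.0873]
ee_rot: [-3.141, -0.001, 1.69]
wrist_force: [-1.8, -1.0, 5.1]
width: 0.0116
finger_force: 30.0
```

Emit:
{"api": "carry_out", "payload": {
  "motion": "0 0 -0.008 0 0 0 0.3;0 0 0 0 0 0 0.5;0 0 0 0 0 0 0.6;0 0 -0.1 0 0 0 0.6;0 0 -0.2 0 0 0 0.6;0 0 -0.25 0 0 0 0.6;0 0 -0.25 0 0 0 0.6;0 0 -0.26 0 0 0 0.6"
}}

```text
time: 39.1
tool_pos: [0.4856, 0.263, 0.3003]
ee_rot: [-3.139, -0.001, 1.69]
wrist_force: [0.8, -0.5, -0.4]
width: 0.0564
finger_force: 0.0
```

Emit:
{"api": "carry_out", "payload": {
  "motion": "-0.284 -0.022 0 0 0 0 0.7;-0.284 -0.022 0 0 0 0 0.7;-0.284 -0.022 0 0 0 0 0.7;-0.284 -0.022 0 0 0 0 0.7;-0.284 -0.022 0 0 0 0 0.7;-0.284 -0.022 0 0 0 0 0.7;-0.284 -0.022 0 0 0 0 0.7;-0.284 -0.022 0 0 0 0 0.7;-0.284 -0.022 0 0 0 0 0.7;-0.284 -0.022 0 0 0 0 0.7;-0.284 -0.022 0 0 0 0 0.7;-0.284 -0.022 0 0 0 0 0.7"
}}

```text
time: 40.6
tool_pos: [0.5144, -0.4219, 0.2984]
ee_rot: [-3.14, -0.001, 1.69]
wrist_force: [1.3, 0.5, 0.8]
width: 0.066
finger_force: 0.0
```

Emit:
{"api": "carry_out", "payload": {
  "motion": "0 0 0 0 0 -0.077 0.7;0 0 0 0 0 -0.077 0.7;0 0 0 0 0 -0.077 0.7;0 0 0 0 0 -0.077 0.7;0 0 0 0 0 -0.077 0.7;0 0 0 0 0 -0.077 0.7;0 0 0 0 0 -0.077 0.7;0 0 0 0 0 -0.077 0.7;0 0 0 0 0 -0.077 0.7;0 0 0 0 0 0 0.7;0 0 0 0 0 0 0.7"
}}

```text
time: 41.98
tool_pos: [0.5145, -0.42, 0.2985]
ee_rot: [3.141, -0.002, 3.139]
wrist_force: [0.1, 0.4, -0.1]
width: 0.0658
finger_force: 0.0
```

```bash
cat >> h.py <<'E'
PC=np.array([.535,-.2245]);PY=-.19
def sw(x,y,z):  # scale frame -> world
    c,s_=np.cos(PY),np.sin(PY);y=y-.09
    return np.array([PC[0]+c*x-s_*y,PC[1]+s_*x+c*y,z])
def dial(s,ctr,N=360,half=.09,off=.03):
    # rectified view of dial face: robot's view, up = face up
    lean=.35;out=np.zeros((N,N,2),np.float32)
    for i in range(N):
        for j in range(N):
            a=(j-N/2)/N*2*half;b=-(i-N/2)/N*2*half  # a: right as seen from robot(-y), b: up on face
            X=sw(ctr[0]+b*np.sin(lean)-off*np.cos(lean),ctr[1]-a,ctr[2]+b*np.cos(lean)+off*np.sin(lean))
            out[i,j]=wproj(s,X)
    return cv2.remap(np.asarray(s['pixels'])[:,:,::-1].copy(),out[:,:,0],out[:,:,1],cv2.INTER_CUBIC)
E
python3 - <<'E'
from h import *
import pickle
to()
s=snap('wrist','w12.png');pickle.dump(s,open('w12.pkl','wb'))
z=snap('side','s12.png')
d=dial(s,(.02,-.105,.141))
a=cv2.resize(cv2.imread('pics/w12.png')[:360],(440,248))
b=cv2.resize(cv2.imread('pics/s12.png')[100:220,290:430],(420,360))
c=np.zeros((600,800,3),np.uint8);c[:240,:427]=cv2.resize(cv2.imread('pics/w12.png'),(427,267))[:240]
c[240:600,:360]=d;c[240:600,380:800]=b
crop=cv2.imread('pics/w12.png')[120:280,220:420];c[:240,440:740]=cv2.resize(crop,(300,240))
cv2.imwrite('pics/c12.png',c)
print('knob pred',sw(.02,-.105,.256),wproj(s,sw(.02,-.105,.256)))
E
```

```text
at [ 0.5145 -0.42    0.2985] [ 3.141e+00 -2.000e-03  3.139e+00] w 0.0658
q [-0.7693, 0.3606, 0.861, -0.0011, 1.9221, -2.3383]
knob pred [ 0.5178126 -0.419768   0.256    ] (np.float64(320.28917506120064), np.float64(225.8895447230265))
```

View pics/c12.png

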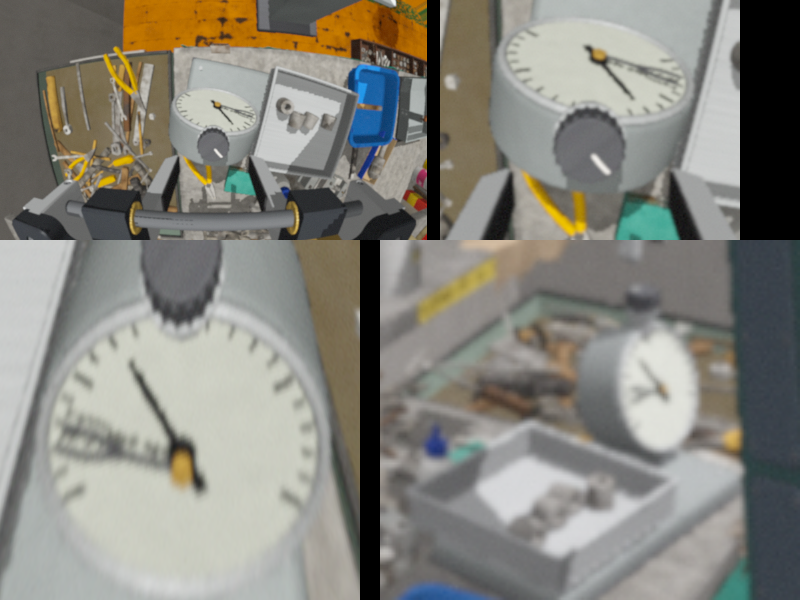

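The composite shows the tray bushes in the pan (side crop 500–600,490–525). In the rectified dial the needle tip is at (133,362), the fork is at the left near (80,445), and the dial centre is ≈(182,450). So the hand must go ~1 rad clockwise, about 3.3 rad at the knob.

```bash
cat >> h.py <<'E'
def prof(s,n=720,r0=.036,r1=.056,C=None,verbose=True):
    # darkness by clockwise-from-up angle, in the plane of the dial, mean over radius bands
    lean=.35;A=np.linspace(-np.pi,np.pi,n,endpoint=False);R=np.linspace(r0,r1,12)
    c=C if C is not None else (.02,-.105,.141,.03)
    M=np.zeros((n,12,2),np.float32)
    for i,t in enumerate(A):
        for j,r in enumerate(R):
            a,b=r*np.sin(t),r*np.cos(t)
            M[i,j]=wproj(s,sw(c[0]+b*np.sin(lean)-c[3]*np.cos(lean),c[1]-a,c[2]+b*np.cos(lean)+c[3]*np.sin(lean)))
    g=cv2.cvtColor(np.asarray(s['pixels']),cv2.COLOR_RGB2GRAY)
    return A,R,cv2.remap(g,M[:,:,0],M[:,:,1],cv2.INTER_LINEAR)
E
python3 - <<'E'
from h import *
import pickle
s=pickle.load(open('w12.pkl','rb'))
g=cv2.cvtColor(np.asarray(s['pixels']),cv2.COLOR_RGB2GRAY)
# top plane rectified, 0.5 mm
N=120;M=np.zeros((N,N,2),np.float32)
for i in range(N):
    for j in range(N): M[i,j]=wproj(s,(.5178+.03-i*.0005,-.4198+.03-j*.0005,.256))
k=cv2.remap(g,M[:,:,0],M[:,:,1],cv2.INTER_LINEAR)
for i in range(0,N,6): print(' '.join('%3d'%v for v in k[i,::5]))
# dial polar map, rectified crop g
d=cv2.cvtColor(dial(s,(.02,-.105,.141)),cv2.COLOR_BGR2GRAY)
print('dial')
for i in range(70,260,7): print(i,' '.join('%3d'%v for v in d[i,40:240:7]))
E
```

```text
145 140 128  97  91  78  89 103 111 112 109 107 107 107 129 126 108 105 102 135 183 182 165 168
142 131  93  90  91  72  98 104 109 110 113 108 104 106 128 129 114 105 103  99 124 176 177 171
 89  68  67  66  71  74 111 108 106 109 107 111 112 111 127 131 110 109 108 108 102 115 155 175
 64  56  55  55  58  82 111 112 108 108 106 109 116 116 125 133 113 106 102 106 107 100 121 165
 99  87  94  90  96 119 129 111 113 115 114 115 115 114 120 127 116 103  99  99  97  90 102 125
 98 106 124 137 144 147 140 114 113 115 116 115 115 117 116 117 116 128 152 136 120 102  93 105
126 136 137 145 144 145 115 116 117 116 109 107 107 109 110 113 116 130 160 162 158 153 134 111
133 137 142 144 145 147 116 114 120 128 109 108 109 109 108 109 107 113 146 162 159 159 158 155
135 140 142 144 150 151 116 107 154 233 156 108 109 108 107 106 107 107 124 160 161 159 158 158
136 140 144 148 150 152 110 108 107 152 232 157 106 107 106 108 111 112 115 141 160 161 160 159
137 142 146 148 150 137 107 109 106 109 149 233 136 104 108 111 112 110 113 112 160 159 159 160
139 144 147 151 151 132 106 108 107 106 107 
[... 3479 characters left out ...]
 186 193 183 185 183 186 188 182 192 179 163 154 138 132 116 127 162 149  95 197 202 202 202 202 203
231 164 159 180 163 189 204 203 205 206 204 202 203 203 203 199 191 186 175 165 142 153 149  67 162 202 203 203 202 203
238 163 166 160 186 203 204 201 205 204 205 205 203 205 204 204 203 204 203 198 162 147 151  58  93 195 202 202 202 202
245 169 167 171 202 200 183 170 203 205 204 205 205 203 203 203 204 205 205 204 183 169 171 101  69 178 201 201 201 202
252 170 167 173 193 166 145 163 203 204 203 204 204 203 201 203 203 203 205 204 200 194 197 163 143 186 201 200 201 202
259 171 168 172 167 162 186 197 205 204 203 203 203 204 202 203 202 203 204 203 204 202 202 195 192 201 202 203 203 204
```

Emit:
{"api": "carry_out", "payload": {
  "motion": "-0.003 -0.005 0.15 0 0 0 0.7;0 0 0.12 0 0 0 0.7;0 0 0.06 0 0 0 0.7;0 0 0.017 0 0 0 0.7;0 0 0 0 0 0 0.7;0 0 0 0 0 0 0.3;0 0 0 0 0 0 0;0 0 0 0 0 0 0;0 0 0 0 0 0 0;0 0 0 0 0 0 0"
}}

```text
time: 43.32
tool_pos: [0.5151, -0.4211, 0.2297]
ee_rot: [-3.141, -0.002, 3.142]
wrist_force: [0.4, 0.2, 1.6]
width: 0.0355
finger_force: 30.0
```

Emit:
{"api": "carry_out", "payload": {
  "motion": "0 0 0 0 0 0.04 0;0 0 0 0 0 0.083 0;0 0 0 0 0 0.083 0;0 0 0 0 0 0.083 0;0 0 0 0 0 0.083 0;0 0 0 0 0 0.083 0;0 0 0 0 0 0.083 0;0 0 0 0 0 0.083 0;0 0 0 0 0 0 0;0 0 0 0 0 0 0"
}}

```text
time: 44.58
tool_pos: [0.5133, -0.4235, 0.2297]
ee_rot: [-3.137, 0.003, 1.838]
wrist_force: [-3.8, -5.0, 0.4]
width: 0.0354
finger_force: 30.0
```

Emit:
{"api": "carry_out", "payload": {
  "motion": "0 0 0 0 0 0.04 0;0 0 0 0 0 0.083 0;0 0 0 0 0 0.083 0;0 0 0 0 0 0.083 0;0 0 0 0 0 0.083 0;0 0 0 0 0 0.083 0;0 0 0 0 0 0.083 0;0 0 0 0 0 0.083 0;0 0 0 0 0 0 0;0 0 0 0 0 0 0.5;0 0 0 0 0 0 0.7;0 0 0 0 0 0 0.7"
}}

```text
time: 46.08
tool_pos: [0.5153, -0.4206, 0.2292]
ee_rot: [-3.14, 0.001, 0.541]
wrist_force: [-0.2, -0.5, -0.4]
width: 0.0616
finger_force: 0.0
```

Emit:
{"api": "carry_out", "payload": {
  "motion": "0 0 -0.15 0 0 0 0.7;0 0 -0.197 0 0 -0.04 0.7;0 0 0 0 0 -0.083 0.7;0 0 0 0 0 -0.083 0.7;0 0 0 0 0 -0.083 0.7;0 0 0 0 0 -0.083 0.7;0 0 0 0 0 -0.083 0.7;0 0 0 0 0 -0.083 0.7;0 0 0 0 0 -0.083 0.7;0 0 0 0 0 -0.083 0.7;0 0 0 0 0 -0.083 0.7;0 0 0 0 0 -0.083 0.7"
}}

```text
time: 47.58
tool_pos: [0.5155, -0.4207, 0.2986]
ee_rot: [-3.141, -0.002, 2.369]
wrist_force: [-0.1, -0.0, 0.3]
width: 0.066
finger_force: 0.0
```

Emit:
{"api": "carry_out", "payload": {
  "motion": "0 0 0 0 0 -0.083 0.7;0 0 0 0 0 -0.083 0.7;0 0 0 0 0 -0.083 0.7;0 0 0 0 0 -0.083 0.7;0 0 0 0 0 -0.04 0.7;0 0 0 0 0 0 0.7;0 0 0 0 0 0 0.7;0 0 0 0 0 0 0.7"
}}

```text
time: 48.58
tool_pos: [0.5152, -0.4209, 0.2987]
ee_rot: [3.141, -0.002, 3.141]
wrist_force: [-0.1, 0.3, -0.7]
width: 0.066
finger_force: 0.0
```

Run:
```python
from h import *
import pickle
to((.514,-.421,.2985))
C=(.0149,-.1055,.1269,.03)
s1=snap('wrist','w13.png');pickle.dump(s1,open('w13.pkl','wb'))
s0=pickle.load(open('w12.pkl','rb'))
for s in(s0,s1):
    A,R,G=prof(s,n=360,r0=.02,r1=.053,C=C)
    print('r mm',(R*1000).round(0))
    for i in range(80,182,2):
        print(int(np.degrees(A[i]).round()),' '.join('%3d'%v for v in G[i]))
```

```text
at [ 0.5152 -0.4209  0.2987] [ 3.141e+00 -2.000e-03  3.141e+00] w 0.066
q [-0.7696, 0.3631, 0.8572, -0.0011, 1.923, -2.3402]
(0.514, -0.421, 0.2985) shares [ 0.006 -0.001  0.001]
r mm [20. 23. 26. 29. 32. 35. 38. 41. 44. 47. 50. 53.]
-100 147 139 144 159 162 175 182 181 187 193 194 200
-98 151 143 137 140 144 155 163 165 170 175 182 191
-96 159 148 131 132 125 134 142 146 154 152 165 174
-94 168 152 138 124 111 115 125 141 139 142 146 154
-92 177 159 145 124 102 102 126 140 152 146 146 139
-90 182 167 149 129  97  99 128 145 166 157 160 153
-88 186 172 153 134  97  98 129 146 175 156 179 168
-86 189 169 157 137  99  99 122 143 159 151 182 171
-84 191 165 156 140 104 102 114 131 140 143 168 157
-82 191 163 154 141 110 106 120 128 120 135 147 129
-80 192 164 156 143 119 117 127 140 128 135 131 110
-78 193 164 162 154 130 131 140 152 141 144 143 123
-76 195 168 169 167 147 150 151 161 156 154 156 137
-74 197 176 176 179 164 171 159 162 160 159 165 146
-72 199 184 184 189 180 187 170 164 162 161 167 154
-70 201 191 192 197 194 197 183 177 171 175 179 175
-68 202 196 196 201 200 202 194 1
[... 3782 characters left out ...]
59 160 143 141 139 127 137 157
-24 156 169 180 177 186 190 185 173 186 165 182 186
-22 175 185 192 195 199 202 202 196 200 197 198 201
-20 190 196 199 202 203 205 205 205 204 204 203 205
-18 198 201 202 203 203 204 204 204 204 203 203 204
-16 201 203 204 204 204 204 204 204 204 204 203 204
-14 203 203 203 204 204 204 205 204 205 204 203 205
-12 204 203 204 204 205 204 204 205 205 204 205 206
-10 204 205 204 205 203 205 206 206 205 206 206 206
-8 204 205 204 205 205 205 207 206 207 207 207 206
-6 204 204 204 205 205 206 206 207 206 207 206 207
-4 204 204 205 204 205 205 206 206 208 206 208 202
-2 204 205 205 204 204 206 206 207 206 207 205 197
0 204 205 206 204 205 205 205 205 205 204 203 195
```

Emit:
{"api": "carry_out", "payload": {
  "motion": "0 0 0.15 0 0 0 0.7;0 0 0.12 0 0 0 0.7;0 0 0.06 0 0 0 0.7;0 0 0.017 0 0 0 0.7;0 0 0 0 0 0 0.5;0 0 0 0 0 0 0;0 0 0 0 0 0 0;0 0 0 0 0 0 0;0 0 0 0 0 0 0;0 0 0 0 0 0.05 0;0 0 0 0 0 0.05 0;0 0 0 0 0 0.042 0"
}}

```text
time: 50.12
tool_pos: [0.5151, -0.4218, 0.2302]
ee_rot: [-3.139, -0.0, 2.841]
wrist_force: [-0.0, -1.9, 1.3]
width: 0.0355
finger_force: 30.0
```

Emit:
{"api": "carry_out", "payload": {
  "motion": "0 0 0 0 0 0 0;0 0 0 0 0 0 0;0 0 0 0 0 0 0.5;0 0 0 0 0 0 0.7;0 0 0 0 0 0 0.7;0 0 -0.15 0 0 0 0.7;0 0 -0.197 0 0 -0.05 0.7;0 0 0 0 0 -0.05 0.7;0 0 0 0 0 -0.042 0.7;0 0 0 0 0 0 0.7;0 0 0 0 0 0 0.7;0 0 0 0 0 0 0.7"
}}

```text
time: 51.62
tool_pos: [0.5151, -0.4208, 0.2986]
ee_rot: [3.141, -0.002, 3.141]
wrist_force: [-0.5, 0.1, 0.4]
width: 0.0659
finger_force: 0.0
```

```bash
cat > m.py <<'E'
from h import *
import pickle,sys
from scipy.signal import argrelmin
C=(.0149,-.1055,.1269,.03)
def meas(s):
    A,R,G=prof(s,n=1440,r0=.042,r1=.056,C=C)
    D=np.degrees(A);k=(D>-65)&(D<0)
    for j in range(12):
        g=cv2.GaussianBlur(G[:,j].astype(np.float32).reshape(-1,1),(1,9),0).ravel();out=[]
        for i in argrelmin(g,order=8)[0]:
            if k[i] and g[i]<185:
                w=slice(i-8,i+9);wt=np.maximum(g[[i-8,i+8]].max()-g[w],0);out.append((round((D[w]*wt).sum()/wt.sum(),1),int(g[i])))
        print((R[j]*1e3).round(1),out)
if __name__=='__main__':
    for f in ['w12.pkl','w13.pkl']: print(f);meas(pickle.load(open(f,'rb')))
    to((.5152,-.4209,.2987))
    s=snap('wrist',sys.argv[1]+'.png');pickle.dump(s,open(sys.argv[1]+'.pkl','wb'));print('now');meas(s)
E
python3 m.py w14
```

```text
w12.pkl
42.0 [(np.float64(-30.2), 84)]
43.3 [(np.float64(-30.3), 98)]
44.5 [(np.float64(-30.5), 109)]
45.8 [(np.float64(-30.5), 124)]
47.1 [(np.float64(-30.5), 130)]
48.4 [(np.float64(-30.4), 126)]
49.6 [(np.float64(-30.0), 127)]
50.9 [(np.float64(-29.5), 149)]
52.2 [(np.float64(-29.0), 174)]
53.5 []
54.7 [(np.float64(-55.0), 173)]
56.0 [(np.float64(-54.6), 154)]
w13.pkl
42.0 [(np.float64(-44.5), 100), (np.float64(-29.9), 86)]
43.3 [(np.float64(-44.0), 96), (np.float64(-29.6), 87)]
44.5 [(np.float64(-43.6), 96), (np.float64(-29.3), 87)]
45.8 [(np.float64(-43.3), 96), (np.float64(-29.0), 88)]
47.1 [(np.float64(-42.9), 94), (np.float64(-28.9), 93)]
48.4 [(np.float64(-42.6), 101), (np.float64(-28.9), 94)]
49.6 [(np.float64(-42.4), 105), (np.float64(-28.8), 93)]
50.9 [(np.float64(-42.3), 105), (np.float64(-28.9), 93)]
52.2 [(np.float64(-41.9), 105), (np.float64(-29.1), 96)]
53.5 [(np.float64(-41.4), 101), (np.float64(-29.0), 101)]
54.7 [(np.float64(-55.1), 180), (np.float64(-40.9), 102), (np.float64(-28.7), 111)]
56.0 [(np.float64(-54.6), 160), (np.float64(-40.1), 113), (np.float64(-28.2
[... 384 characters left out ...]
), 82), (np.float64(-23.9), 99)]
45.8 [(np.float64(-37.6), 105), (np.float64(-31.1), 86), (np.float64(-23.9), 98)]
47.1 [(np.float64(-37.5), 102), (np.float64(-30.7), 89), (np.float64(-23.8), 97)]
48.4 [(np.float64(-37.1), 103), (np.float64(-30.1), 102), (np.float64(-23.7), 96)]
49.6 [(np.float64(-36.5), 106), (np.float64(-29.1), 128), (np.float64(-23.6), 95)]
50.9 [(np.float64(-36.2), 106), (np.float64(-23.7), 96)]
52.2 [(np.float64(-35.9), 103), (np.float64(-23.6), 96)]
53.5 [(np.float64(-35.6), 99), (np.float64(-23.4), 100)]
54.7 [(np.float64(-55.4), 181), (np.float64(-35.2), 99), (np.float64(-23.2), 114)]
56.0 [(np.float64(-54.8), 163), (np.float64(-34.6), 112), (np.float64(-23.1), 131)]
```

```bash
python3 -c "
from bench import robot
print(robot.close_job())"
```

```text
the job is handed in; nothing more can be done
None
```

Job handed in at about 52 s. The lathe tool is in the blue bin, all four bushes are in the scale pan, the empty tray is back on its mat, and the fork frames the needle tip to within about 0.2°. While carrying the full tray, its rear wall briefly pushed against something at the back, probably the shelf (about 5 N). I backed it off and nothing was spilled.

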